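Feel out a counterweight drum and hold it heavy side down

ROBOT

A 6-joint arm with a two-finger parallel gripper is mounted at the origin on the work surface. World frame = base frame: x ahead of the robot, y to its left, z up, the work surface at z = 0. Lengths are in mm, angles in rad, forces in N, time in s.
With the tool pointing down it reaches from about 350 to 850 mm from the base axis. Payload 8.1 kg.
Tool frame: the origin (TCP) lies on the centre line of the jaws, within the pads' length; the fingertips stand 22 mm ahead of it and the grasp point (between the pads) lies 3 mm ahead of it; z points along the fingers, x is the direction in which the jaws open and shut, and the axes are right-handed (so a half turn about z gives the same grasp; the last joint's range is limited). The gripper opens to 93 mm and grips with 3 to 60 N. Pads are 15 mm wide; open, the fingers measure 128 mm over their backs; the gripper's body (75 mm by 188 mm) begins 65 mm behind the grasp point.
Start: joints at [1.199, 0.13, 1.488, -0, 1.523, -0.085], TCP at [169.709, 575.504, 240.635] pointing down, gripper open.
Joint ranges: [-2.96, 2.96], [-0.89, 2.26], [0.02, 2.5], [-1.34, 4.48], [0, 2.73], [-2.66, 2.66]. Speed limits (rad/s): [2.39, 2.39, 2.79, 3.14, 3.14, 3.14].

INTERFACE

Orientations are given as a unit quaternion [x, y, z, w].
In Python, from bench import r gives the robot as it stands.
- The arm moves only by the shell command python3 -m pendant 'ROWS' [FORCE]. ROWS is JSON, a list of rows, each a list of 7 numbers: the turn, a rotation vector about the world's x, y, z in rad, then the shift along the world's x, y, z in m, then the gripper command: -1 is fully open, 1 is shut, values between are in proportion. In form: [[wx, wy, wz, x, y, z, gripper], ...]. A call has 1 to 12 rows; each row shifts and turns the pose as measured when the row begins; what a row does not reach is not made up. A row lasts 1/10 s, in which the tool goes at most 50 mm and 8.59 degrees, less where a joint would pass 70% of its speed; a pose out of reach is approached as far as the arm can. A call with a gripper value outside its range is refused whole. The fingers move at their own pace and stop on an object; FORCE is the grip in N (left out, the last holds). Time passes only in rows, so rows that do not move let the fingers close. It gives the time, the measured TCP pose, the force and the opening at its end, in the units of the state.
- r.state(): the state, without advancing time (a new reading comes with each control period).
- r.get_image(name): name is "side" or "top" or "wrist"; returns the picture (384x512x3 uint8, red, green, blue); there is no depth.
- r.calibration(name): a dict with "camera_matrix" (3x3 intrinsics, pixels), "k1" (the pictures are not rectified: a ray, as slopes to the right and down, at radius r is drawn at 1 + k1 r^2 times it, then the intrinsics apply), "R" (3x3) and "t" (3): a world point X has camera coordinates R X + t; the wrist camera has in their place "mount" (4x4, takes a point from camera to tool coordinates, whose origin is the TCP and whose axes are the tool frame's). Camera axes: x right, y down, z forward; pixel columns grow to the right and rows downward; lengths in mm; the calibration is good to about 2 mm. A picture is of the moment at which its call begins: read the wrist's pose just before it. calibration takes no time and is no camera call.
- r.job_done(): hands the job in, once; it reports no verdict.
The state is a dict: "time_s": time; "joint_positions": joint angles; "joint_vel": joint speeds; "joint_torque": joint torques, N m; "tool_pos": TCP position; "ee_rot": TCP orientation; "force": force on the tool from outside, world axes, zero at the start; "ft_torque": the same for the moment, N m; "gripper_width": finger opening in mm.
Only numpy, scipy, OpenCV 4.12 (cv2) and the standard library are available. Lean on these libraries where they do the work, as an engineer would, in place of code of your own. Each camera call takes 0.05 s, during which the arm holds its last target.

TASK

The sealed steel drum on the bench stand is the counterweight of a self-closing valve: one side of it is heavier, which cannot be seen, and the stiff shaft packing keeps it wherever it is left. Take it by its crank handle and turn it at least half way round, feeling where it gets hard and easy to turn, to find the heavy side; then turn it until the heavy side points straight down. Finish while still gripping the handle and holding the drum still like that, and leave the tap, tools and jar lying around the stand alone.

Things in the scene. Friction and masses are not known exactly. Their poses are not given: they have to be found in the camera images.
- stand: Grey bench stand that carries the drum's shaft, fixed for the run, elsewhere each time. Origin under the drum's centre, on the bench. Its z is up; its -x points level along the shaft to the handle side; its 70 mm wide, 215 mm high upright is 55 to 77 mm away on the +x side.
- shaft (a point): Centre of the drum on its level shaft, 200 mm above the bench; same axes as the stand, which do not turn with the drum. The drum is a closed steel cylinder, 170 mm diameter, 50 mm long along the shaft (25 mm either side of this point), with a 40 mm boss, 11 mm high, mid handle side.
- handle (a point): Middle of the crank handle's black grip: round bar, 22 mm diameter, 70 mm long, parallel to the shaft, turning freely on its pin. It goes round with the drum in an upright circle of 65 mm radius, 80 mm from the drum's centre on the -x side, 55 mm clear of its face. Nothing else is on that side: a gripper pointing down can keep hold all the way round.
- drum (a joint): Drum angle (rad), no stops within three turns, counts on over whole turns: 0 = handle at the top, growing clockwise seen from the handle side. Handle = shaft + (-80, -65 sin(angle), 65 cos(angle)) mm in the shaft's axes. The heavy side's direction relative to the handle is hidden and differs each time.
- face (a point): Centre of the drum's handle-side face, 25 mm from the shaft point. Feel: dry friction 0.47 N m, equal at all angles and both ways, beats the heavy side's pull (0.32 to 0.44 N m), so the drum never swings by itself. Turned slowly, the handle needs 7 N along its circle plus up to 5-7 N (heavy side level and rising: hardest) or minus as much (level and falling: easiest).
- tap: Loose chrome tap, 95 mm high, standing on the mat; origin under its round body. Leave alone.
- wrench: Loose wrench lying on the mat. Leave alone.
- driver: Loose screwdriver lying on the mat. Leave alone.
- jar: Loose closed jar, 60 mm across and 60 mm high. Leave alone.

How it is judged:
By the outcome, as a careful person would: the job done as asked, in the order asked, and still so for the second after the job is handed in, while the arm keeps its last pose, push and grip.
It also fails if it takes over 70 s, if anything falls off the work surface, if the arm or the gripper's body presses on something with over 40 N, if the wrist force passes 120 N, or if a joint passes its speed limit or range.

## Working session

There is one attempt and no reset: what is moved stays moved. The work goes in short steps, Python scripts to look and compute and a shell command to move; the robot and the scene stay as the last step left them, time stands still between calls to the robot, and variables do not carry over. Pictures are saved under pics/ and viewed, and the job is handed in when it is done.

```bash
mkdir -p pics; ls
python3 - <<'E'
from bench import r
import cv2
print(r.state())
for n in ("side","top","wrist"):
    im=r.get_image(n); cv2.imwrite(f"pics/a_{n}.png",im[:,:,::-1])
    print(n,r.calibration(n))
E
```

```text
pics
{'time_s': 0.0, 'joint_positions': array([ 1.19861020e+00,  1.31171043e-01,  1.48926336e+00, -9.80920185e-06,
        1.52300495e+00, -8.54382506e-02]), 'joint_vel': array([ 7.32417836e-05, -7.98844420e-04,  5.90963506e-04, -4.82495711e-05,
       -7.07915187e-04,  5.11542813e-05]), 'joint_torque': array([-1.68916173e-03, -5.59857023e+01, -4.91748154e+01,  7.66279874e-02,
        3.58482788e-02, -9.61642286e-05]), 'tool_pos': array([169.51192257, 575.00660038, 239.59025947]), 'ee_rot': array([ 8.00884774e-01,  5.98817774e-01, -7.81395403e-04,  4.91956748e-04]), 'force': array([ 0.02934051, -0.38468046, -0.96136255]), 'ft_torque': array([-0.01703926, -0.04957213, -0.03258789]), 'gripper_width': 93.2151914530276}
side {'camera_matrix': array([[457.8420728 ,   0.        , 243.45086636],
       [  0.        , 457.8420728 , 192.04265589],
       [  0.        ,   0.        ,   1.        ]]), 'k1': 0.00535371881924966, 'R': array([[ 0.96652457, -0.25563251, -0.02196063],
       [-0.15257992, -0.50385283, -0.85020686],
       [ 0.20627559,  0.82509657, -0.52599053]]), 't': array([-477.3
[... 314 characters left out ...]
6318,  0.01739156, -0.16957869],
       [ 0.16904098, -0.02876786, -0.9851891 ]]), 't': array([   7.23137025,  512.39296204, 1083.24900231])}
wrist {'camera_matrix': array([[267.51276469,   0.        , 256.04236207],
       [  0.        , 267.51276469, 188.59830098],
       [  0.        ,   0.        ,   1.        ]]), 'k1': -0.030394463129034197, 'mount': array([[ 9.99999235e-01, -9.33608901e-04, -8.11374917e-04,
         2.32082446e-01],
       [ 1.10482238e-03,  9.69134239e-01,  2.46531146e-01,
        -6.75527148e+01],
       [ 5.56167540e-04, -2.46531854e-01,  9.69134529e-01,
        -1.43585089e+02],
       [ 0.00000000e+00,  0.00000000e+00,  0.00000000e+00,
         1.00000000e+00]])}
```

View pics/a_side.png

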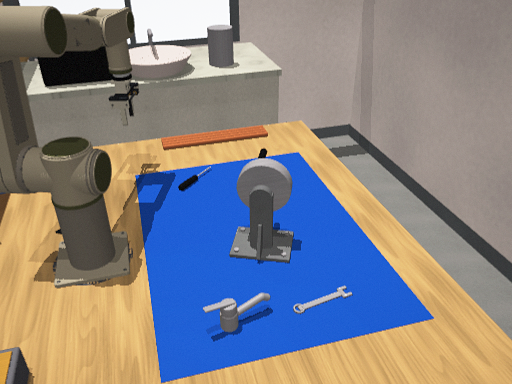

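View pics/a_top.png

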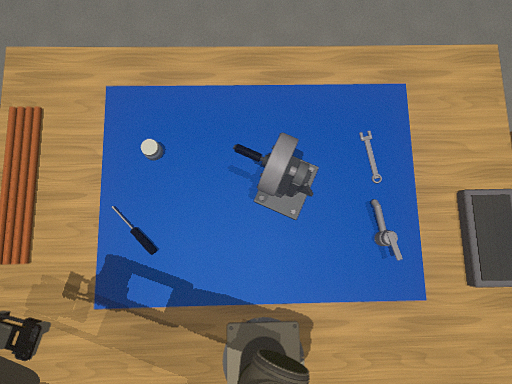

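View pics/a_wrist.png

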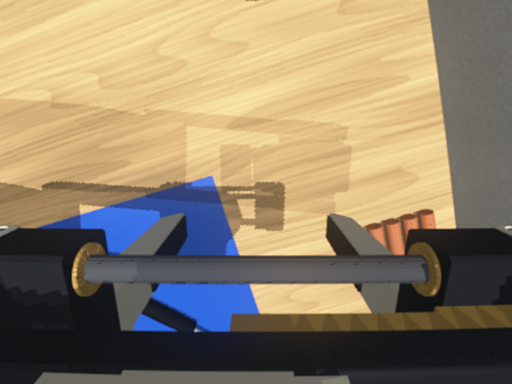

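The side view shows the drum on its stand around (262,205), with the grip just behind it. In the top view the black grip runs from about (236,147) to (262,159) and the base plate is at (287,197). I'll enlarge these areas to get keypoints.

Run:
```python
import cv2
a=cv2.imread('pics/a_top.png')[115:235,220:340]
cv2.imwrite('pics/a_topc.png',cv2.resize(a,None,fx=5,fy=5,interpolation=cv2.INTER_CUBIC))
a=cv2.imread('pics/a_side.png')[140:270,210:320]
cv2.imwrite('pics/a_sidec.png',cv2.resize(a,None,fx=4.5,fy=4.5,interpolation=cv2.INTER_CUBIC))
```

```text
(no output)
```

View pics/a_topc.png

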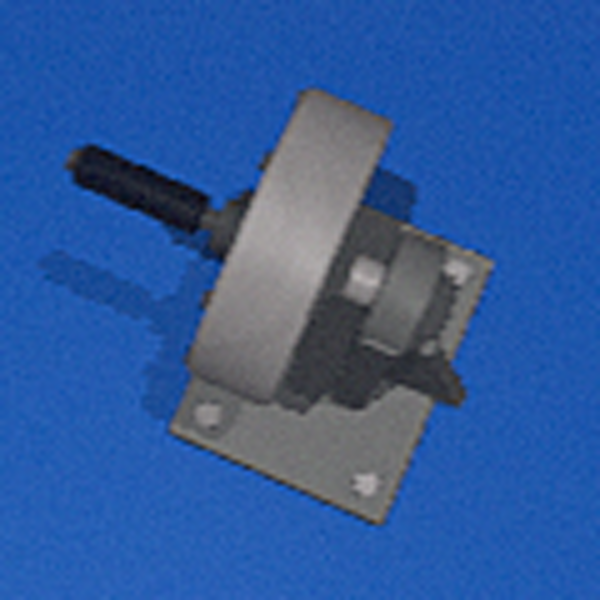

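View pics/a_sidec.png

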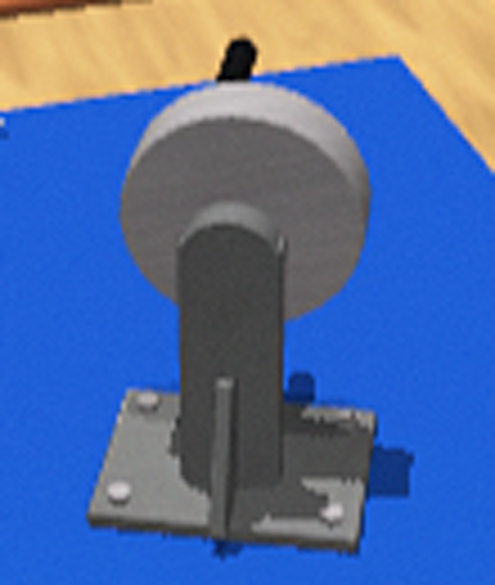

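```bash
cat > h.py <<'E'
import numpy as np, cv2
from bench import r
from scipy.optimize import least_squares
def proj(c,X,R=None,t=None):
    X=np.atleast_2d(X); R=c.get('R') if R is None else R; t=c.get('t') if t is None else t
    P=X@np.array(R).T+np.array(t); s=P[:,:2]/P[:,2:]
    s=s*(1+c['k1']*(s**2).sum(1,keepdims=True)); K=np.array(c['camera_matrix'])
    return s*[K[0,0],K[1,1]]+[K[0,2],K[1,2]]
th=np.linspace(0,2*np.pi,120)
def toW(p,L):
    c,s=np.cos(p[2]),np.sin(p[2]); return np.atleast_2d(L)@np.array([[c,-s,0],[s,c,0],[0,0,1]]).T+[p[0],p[1],0]
DR=np.vstack([np.c_[0*th+x,85*np.cos(th),200+85*np.sin(th)] for x in(-25,25)])
def hullres(c,p,obs):
    h=cv2.convexHull(proj(c,toW(p,DR)).astype(np.float32))
    return [cv2.pointPolygonTest(h,(float(a),float(b)),True) for a,b in obs]
def grip(p,d=0): return toW(p,[-80+d,-65*np.sin(p[3]),200+65*np.cos(p[3])])
E
cat > fit.py <<'E'
from h import *
ct,cs=r.calibration('top'),r.calibration('side')
T=lambda L:np.array(L)/5+[220,115]-.4
S=lambda L:np.array(L)/4.5+[210,140]-.39
ot=T([(310,90),(350,105),(391,122),(270,403),(230,395),(188,370),(245,235),(345,255)])
os_=S([(240,80),(121,205),(370,190),(325,303),(148,130),(345,120),(363,240),(150,285)])
gt=T([(80,163),(203,212)]); gs=S([(241,51)])
def f(p):
    return np.r_[hullres(ct,p,ot),hullres(cs,p,os_),(proj(ct,np.vstack([grip(p,-35),grip(p,35)]))-gt).ravel(),(proj(cs,grip(p,-35))-gs).ravel()]
for a0 in (0,1,-1):
    q=least_squares(f,[500,-50,-.4,a0],x_scale=[50,50,.3,.3],diff_step=1e-4)
    print(q.x,q.cost); print(f(q.x).round(1))
p=q.x; print(grip(p))
E
python3 fit.py
```

```text
[ 5.52023159e+02 -4.61726150e+01 -1.97386625e+00  2.39404680e-01] 4.912777671380985
[ 0.9  0.8  0.1  0.8 -0.7 -0.7  1.1 -1.1 -0.1  0.7 -0.   0.5  1.  -0.9
  0.5  0.6  0.1  0.   0.9  0.3 -0.2 -0.4]
[ 5.52021962e+02 -4.61753871e+01 -1.97395870e+00  2.39526434e-01] 4.91277792831024
[ 0.9  0.8  0.1  0.8 -0.7 -0.7  1.1 -1.1 -0.1  0.7 -0.   0.5  1.  -0.9
  0.5  0.6  0.1  0.   0.9  0.3 -0.2 -0.4]
[ 5.52022976e+02 -4.61734090e+01 -1.97389335e+00  2.39463288e-01] 4.912775835093274
[ 0.9  0.8  0.1  0.8 -0.7 -0.7  1.1 -1.1 -0.1  0.7 -0.   0.5  1.  -0.9
  0.5  0.6  0.1  0.   0.9  0.3 -0.2 -0.4]
[[569.22336162  33.46216029 263.14525184]]
```

```bash
python3 -m pendant '[[0,0,-0.12,0.028,-0.037,0.012,-1],[0,0,-0.12,0.028,-0.037,0.012,-1],[0,0,-0.12,0.028,-0.037,0.012,-1],[0,0,-0.12,0.028,-0.037,0.012,-1],[0,0,-0.12,0.028,-0.037,0.012,-1],[0,0,-0.12,0.028,-0.037,0.012,-1],[0,0,-0.12,0.028,-0.037,0.012,-1],[0,0,-0.12,0.028,-0.037,0.012,-1],[0,0,-0.12,0.028,-0.037,0.012,-1],[0,0,-0.12,0.028,-0.037,0.012,-1],[0,0,-0.12,0.028,-0.037,0.006,-1],[0,0,-0.12,0.028,-0.037,0.00,-1]]' 60; python3 -c "
from bench import r
import numpy as np
from scipy.spatial.transform import Rotation as R
s=r.state();print(R.from_quat(s['ee_rot']).as_matrix().round(3),s['joint_positions'])"
```

```text
time_s: 1.35
tool_pos: [508.7, 113.8, 365.3]
ee_rot: [0.995, -0.101, -0.004, -0.002]
force: [1.2, 0.4, 0.9]
gripper_width: 92.6
[[ 0.98  -0.2   -0.007]
 [-0.2   -0.98   0.004]
 [-0.008 -0.003 -1.   ]] [ 0.11841668 -0.09439631  1.49106314  0.00500348  1.7513867   0.32112239]
```

```bash
python3 -m pendant '[[0,0,-0.1,0.030,-0.037,-0.005,-1],[0,0,-0.07,0.020,-0.025,-0.005,-1],[0,0,-0.03,0.01,-0.012,-0.003,-1],[0,0,0,0,0,0,-1],[0,0,0,0,0,0,-1]]'
cat > wr.py <<'E'
from h import *
import sys
from scipy.spatial.transform import Rotation as R
s=r.state(); im=r.get_image('wrist'); cw=r.calibration('wrist')
Rt=R.from_quat(s['ee_rot']).as_matrix(); print(s['tool_pos'].round(1),Rt.round(3).tolist(),s['force'].round(1))
M=np.array(cw['mount']); Rc=Rt@M[:3,:3]; tc=Rt@M[:3,3]+s['tool_pos']
np.savez('wr_last.npz',R=Rc.T,t=-Rc.T@tc)
p=[552,-46.2,-1.974,.2395]
for d in(-35,0,35): print(d,proj(cw,grip(p,d),Rc.T,-Rc.T@tc).round(1))
print('face',proj(cw,toW(p,[-25,0,200]),Rc.T,-Rc.T@tc))
cv2.imwrite(sys.argv[1],im[:,:,::-1])
E
python3 wr.py pics/b_wrist.png
```

```text
time_s: 1.85
tool_pos: [572.0, 31.6, 350.1]
ee_rot: [0.978, -0.208, -0.005, -0.002]
force: [-0.6, -0.7, 0.4]
gripper_width: 93.3
[572.   31.6 350.1] [[0.913, -0.407, -0.008], [-0.407, -0.913, 0.005], [-0.01, -0.001, -1.0]] [-0.6 -0.7  0.4]
-35 [[252.1 159.6]]
0 [[252.9 198.4]]
35 [[253.6 234.5]]
face [[268.0632407  227.96042237]]
```

View pics/b_wrist.png

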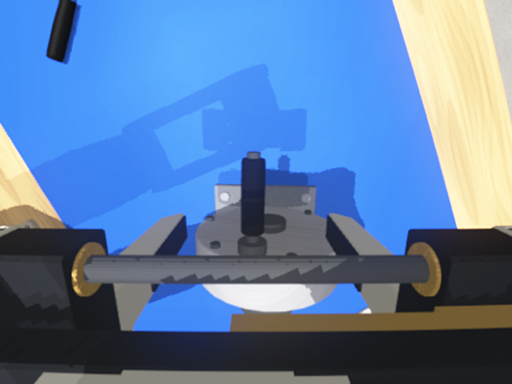

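The grip appears in the wrist view from about (254,157) to (252,236). The prediction was (252,160) to (254,234), so they agree within 2 px. I'll measure the grip edges and refine the fit.

Run:
```python
import cv2,numpy as np
a=cv2.imread('pics/b_wrist.png')
for y in range(150,242,6):
    row=a[y,230:280].max(1); x=np.where(row<70)[0]+230
    print(y,(x.min(),x.max(),x.mean()) if len(x) else None)
cv2.imwrite('pics/b_c.png',cv2.resize(a[140:320,180:350],None,fx=3.3,fy=3.3,interpolation=cv2.INTER_CUBIC))
```

```text
150 None
156 None
162 None
168 None
174 None
180 (np.int64(263), np.int64(263), np.float64(263.0))
186 (np.int64(259), np.int64(263), np.float64(261.0))
192 (np.int64(243), np.int64(263), np.float64(253.0))
198 (np.int64(242), np.int64(263), np.float64(252.5))
204 (np.int64(242), np.int64(263), np.float64(252.5))
210 (np.int64(242), np.int64(263), np.float64(252.5))
216 (np.int64(242), np.int64(279), np.float64(260.5))
222 (np.int64(242), np.int64(279), np.float64(260.5))
228 (np.int64(241), np.int64(279), np.float64(257.3225806451613))
234 (np.int64(244), np.int64(261), np.float64(252.5))
240 (np.int64(239), np.int64(265), np.float64(252.0))
```

View pics/b_c.png

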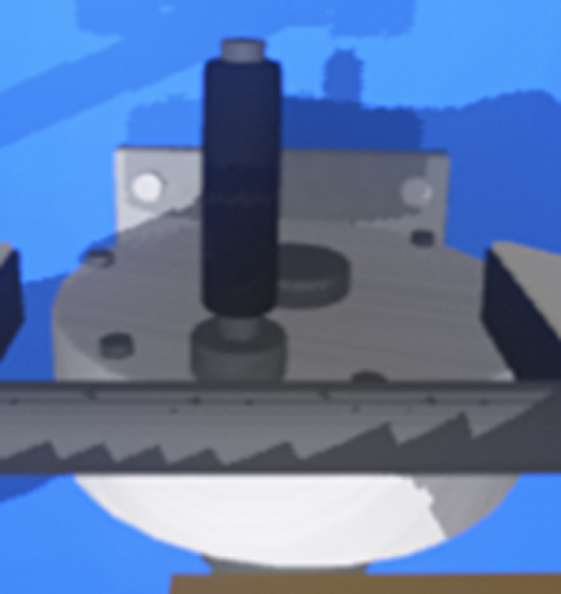

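```bash
cat >> fit.py <<'E'
cw=r.calibration('wrist'); z=np.load('wr_last.npz')
W=lambda L:np.array(L)/3.3+[180,140]-.35
gw=W([(242,62),(240,310)]); bw=W([(306,268)]); base=[(0,0)]
ow=W([(53,300),(295,566),(120,522),(460,522)])
def hw(p):
    h=cv2.convexHull(proj(cw,toW(p,DR),z['R'],z['t']).astype(np.float32)); return [cv2.pointPolygonTest(h,(float(a),float(b)),True) for a,b in ow]
def g(p): return np.r_[f(p)*1.,(proj(cw,np.vstack([grip(p,-35),grip(p,35)]),z['R'],z['t'])-gw).ravel(),(proj(cw,toW(p,[-36,0,200]),z['R'],z['t'])-bw).ravel(),hw(p)]
q=least_squares(g,p,x_scale=[50,50,.3,.3],diff_step=1e-4); p=q.x
print(p,g(p).round(1)[-14:]); print(grip(p), 'axis',toW([0,0,p[2],0],[[-1,0,0],[0,1,0]]))
E
python3 fit.py|tail -8
```

```text
0.5  0.6  0.1  0.   0.9  0.3 -0.2 -0.4]
[ 5.52022976e+02 -4.61734090e+01 -1.97389335e+00  2.39463288e-01] 4.912775835093274
[ 0.9  0.8  0.1  0.8 -0.7 -0.7  1.1 -1.1 -0.1  0.7 -0.   0.5  1.  -0.9
  0.5  0.6  0.1  0.   0.9  0.3 -0.2 -0.4]
[[569.22336162  33.46216029 263.14525184]]
[ 5.53522422e+02 -4.52487493e+01 -1.98158430e+00  2.66491869e-01] [ 0.3  0.2 -0.1 -0.5 -0.7 -0.8  0.9 -0.9 -3.3 -2.9  0.1  1.7  0.9  4.6]
[[569.77538176  34.9313975  262.70554503]] axis [[ 0.39933187  0.91680645  0.        ]
 [ 0.91680645 -0.39933187  0.        ]]
```

```bash
python3 -m pendant '[[0,0,0.005,0,0.007,-0.02,-1],[0,0,0,0,0,-0.03,-1],[0,0,0,0,0,-0.02,-1],[0,0,0,0,0,-0.01,-1],[0,0,0,0,0,-0.003,-1],[0,0,0,0,0,0,-1]]' 50;  python3 wr.py pics/c_wrist.png
```

```text
time_s: 2.5
tool_pos: [569.5, 47.9, 269.7]
ee_rot: [0.98, -0.198, -0.001, -0.003]
force: [0.3, 0.2, 0.4]
gripper_width: 93.0
[569.5  47.9 269.7] [[0.922, -0.387, -0.002], [-0.387, -0.922, 0.007], [-0.004, -0.005, -1.0]] [0.3 0.2 0.4]
-35 [[264.8 202.5]]
0 [[264.1 256.5]]
35 [[263.5 304.8]]
face [[278.71754906 277.71776254]]
```

View pics/c_wrist.png

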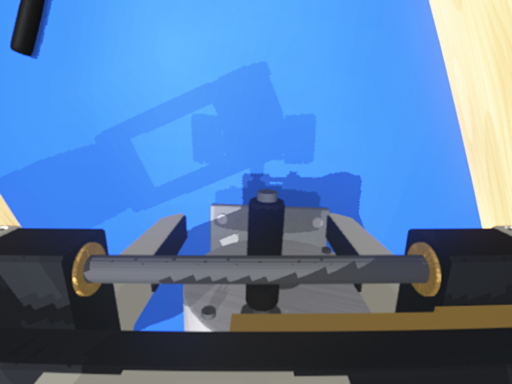

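The grip lies between the open fingers. The TCP has drifted about 9 mm too far out along y, so I'll correct that and close.

```bash
python3 -m pendant '[[0,0,-0.012,0.002,-0.009,-0.003,-1],[0,0,0,0,0,0,-1],[0,0,0,0,0,0,-1]]'; python3 -m pendant '[[0,0,0,0,0,0,0.0],[0,0,0,0,0,0,0.3],[0,0,0,0,0,0,0.5],[0,0,0,0,0,0,1]]' 50
```

```text
time_s: 2.85
tool_pos: [573.2, 38.0, 270.2]
ee_rot: [0.979, -0.204, 0.001, -0.004]
force: [0.9, -0.1, -0.1]
gripper_width: 93.0
time_s: 3.25
tool_pos: [573.8, 37.5, 271.1]
ee_rot: [0.979, -0.204, 0.002, -0.004]
force: [0.4, -0.3, -0.7]
gripper_width: 65.9
```

```bash
python3 -m pendant '[[0,0,0,-0.0005,0,-0.005,0.4],[0,0,0,-0.0005,0,-0.001,1],[0,0,0,0,0,0,1],[0,0,0,0,0,0,1],[0,0,0,0,0,0,1],[0,0,0,0,0,0,1],[0,0,0,0,0,0,1],[0,0,0,0,0,0,1]]' 50;python3 wr.py pics/d_wrist.png
```

```text
time_s: 4.05
tool_pos: [572.2, 37.7, 264.0]
ee_rot: [0.979, -0.204, 0.001, -0.004]
force: [-0.4, -0.1, -1.3]
gripper_width: 21.0
[572.2  37.7 264. ] [[0.917, -0.4, 0.004], [-0.4, -0.917, 0.007], [0.001, -0.008, -1.0]] [-0.4 -0.1 -1.3]
-35 [[253.  191.2]]
0 [[253.7 248.5]]
35 [[254.4 299.6]]
face [[272.65207418 272.950153  ]]
```

View pics/d_wrist.png

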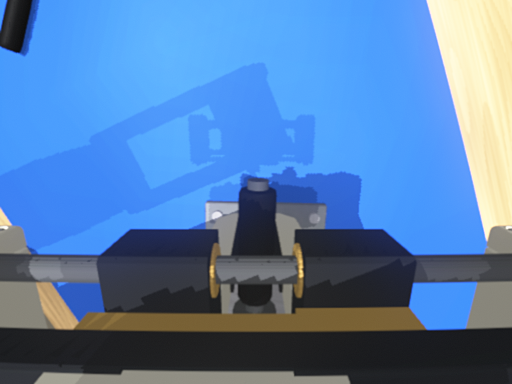

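```bash
cat > lg.py <<'E'
# usage: lg.py ds n  -> log reading, suggest next rows (mm)
from h import *
import sys,json,os
from scipy.spatial.transform import Rotation as Rr
ds=float(sys.argv[1]); n=int(sys.argv[2])
s=r.state(); P=s['tool_pos']; F=s['force']
ey=np.array([.917,-.399,0]); ez=np.array([0,0,1.]); ax=np.array([.399,.917,0])
C=np.array([553.2,-45.5,201]);
d=P-C; a=np.arctan2(-d@ey,d@ez); rad=np.hypot(d@ey,d@ez)
t=-np.cos(a)*ey-np.sin(a)*ez; rr=-np.sin(a)*ey+np.cos(a)*ez
print('t %.2f a %.1f deg rad %.1f ax %.1f  resist %.2f radialF %.2f axF %.2f w %.1f'%(s['time_s'],np.degrees(a),rad,d@ax,-F@t,F@rr,F@ax,s['gripper_width']), 'tilt',Rr.from_quat(s['ee_rot']).as_matrix()[:,2].round(3), 'Mom',s['ft_torque'].round(2))
from numpy.linalg import norm
open('log.jsonl','a').write(json.dumps(dict(t=s['time_s'],P=P.tolist(),F=F.tolist(),ds=ds,M=s['ft_torque'].tolist(),q=s['ee_rot'].tolist()))+'\n')
b=a
for i in range(n):
    b2=b+ds/65; v=65*((-np.sin(b2)+np.sin(b))*ey+(np.cos(b2)-np.cos(b))*ez); print(v.round(1).tolist(),end=' '); b=b2
print()
E
python3 lg.py 5 8
```

```text
t 4.10 a 14.1 deg rad 65.0 ax 83.9  resist 0.08 radialF 0.12 axF -1.10 w 20.8 tilt [ 0.004  0.007 -1.   ] Mom [-0.06  0.18 -0.07]
[-4.4, 1.9, -1.4] [-4.3, 1.9, -1.8] [-4.2, 1.8, -2.1] [-4.0, 1.7, -2.5] [-3.8, 1.7, -2.8] [-3.6, 1.6, -3.1] [-3.4, 1.5, -3.4] [-3.1, 1.4, -3.7]
```

```bash
python3 -m pendant '[[0,0,0,-0.0044,0.0019,-0.0014,1],[0,0,0,-0.0043,0.0019,-0.0018,1],[0,0,0,-0.0042,0.0018,-0.0021,1],[0,0,0,-0.004,0.0017,-0.0025,1]]' 55; python3 lg.py 5 6
```

```text
time_s: 4.5
tool_pos: [565.7, 40.8, 261.7]
ee_rot: [0.978, -0.206, 0.016, -0.003]
force: [10.8, -5.2, 3.0]
gripper_width: 20.7
t 4.50 a 20.7 deg rad 64.9 ax 84.1  resist 12.25 radialF -1.45 axF -0.46 w 20.7 tilt [ 0.033 -0.    -0.999] Mom [-0.92 -1.67 -0.01]
[-4.2, 1.8, -1.9] [-4.1, 1.8, -2.3] [-3.9, 1.7, -2.6] [-3.7, 1.6, -2.9] [-3.5, 1.5, -3.2] [-3.2, 1.4, -3.5]
```

```bash
python3 -m pendant '[[0,0.01,0,-0.0066,0.0029,-0.0032,1],[0,0.01,0,-0.0064,0.0028,-0.0037,1],[0,0.01,0,-0.0062,0.0027,-0.0041,1],[0,0.01,0,-0.0059,0.0025,-0.0046,1]]'; python3 lg.py 8 5
```

```text
time_s: 4.9
tool_pos: [552.2, 47.1, 253.4]
ee_rot: [0.978, -0.208, 0.013, 0.001]
force: [9.0, -4.1, 3.1]
gripper_width: 20.9
t 4.90 a 35.9 deg rad 64.6 ax 84.5  resist 9.78 radialF -3.26 axF -0.14 w 20.9 tilt [ 0.025 -0.008 -1.   ] Mom [-0.78 -1.64  0.03]
[-5.7, 2.5, -5.1] [-5.1, 2.2, -5.8] [-4.4, 1.9, -6.4] [-3.6, 1.6, -7.0] [-2.8, 1.2, -7.4]
```

```bash
python3 -m pendant '[[0.003,0.013,0,-0.0057,0.0025,-0.0051,1],[0.003,0.013,0,-0.0053,0.0022,-0.0056,1],[0.003,0.013,0,-0.0049,0.002,-0.006,1],[0.003,0.013,0,-0.0045,0.0018,-0.0064,1]]'; python3 lg.py 8 5
```

```text
time_s: 5.3
tool_pos: [541.0, 52.4, 241.1]
ee_rot: [0.978, -0.209, 0.001, 0.001]
force: [-0.2, -2.5, 9.6]
gripper_width: 20.8
t 5.30 a 51.4 deg rad 64.3 ax 84.9  resist 8.07 radialF 5.34 axF -2.40 w 20.8 tilt [ 0.002 -0.001 -1.   ] Mom [-0.44 -0.03  0.1 ]
[-4.2, 1.8, -6.5] [-3.4, 1.5, -7.1] [-2.6, 1.1, -7.5] [-1.8, 0.8, -7.8] [-0.9, 0.4, -7.9]
```

```bash
python3 -m pendant '[[0,0.003,0,-0.0045,0.0016,-0.0065,1],[0,0.003,0,-0.004,0.0013,-0.007,1],[0,0.003,0,-0.0034,0.0013,-0.0074,1],[0,0.003,0,-0.0028,0.0011,-0.0076,1]]'; python3 lg.py 8 5
```

```text
time_s: 5.7
tool_pos: [531.8, 56.7, 222.4]
ee_rot: [0.978, -0.209, 0.005, 0.001]
force: [-3.1, -1.2, 8.8]
gripper_width: 20.7
t 5.70 a 70.5 deg rad 64.1 ax 85.2  resist 7.50 radialF 5.22 axF -2.36 w 20.7 tilt [ 0.009 -0.003 -1.   ] Mom [-0.3   0.53  0.06]
[-2.0, 0.9, -7.7] [-1.1, 0.5, -7.9] [-0.2, 0.1, -8.0] [0.7, -0.3, -8.0] [1.5, -0.7, -7.8]
```

```bash
python3 -m pendant '[[0.001,0.004,0,-0.0023,0.0006,-0.0067,1],[0.001,0.004,0,-0.0016,0.0003,-0.0069,1],[0.001,0.004,0,-0.0009,0.0001,-0.007,1],[0.001,0.004,0,-0.0002,-0.0002,-0.007,1]]'; python3 lg.py 7 5
```

```text
time_s: 6.1
tool_pos: [528.6, 58.2, 200.2]
ee_rot: [0.978, -0.208, 0.0, -0.001]
force: [-2.8, 0.7, 5.8]
gripper_width: 20.8
t 6.10 a 90.8 deg rad 63.9 ax 85.2  resist 5.82 radialF 2.78 axF -0.43 w 20.8 tilt [ 0.001  0.002 -1.   ] Mom [ 0.04  0.62 -0.02]
[0.4, -0.2, -7.0] [1.1, -0.5, -6.9] [1.8, -0.8, -6.7] [2.4, -1.1, -6.5] [3.1, -1.3, -6.1]
```

```bash
python3 -m pendant '[[0,0.003,0,0.0002,-0.0001,-0.0066,1],[0,0.003,0,0.0008,-0.0004,-0.0066,1],[0,0.003,0,0.0015,-0.0007,-0.0065,1],[0,0.003,0,0.0021,-0.001,-0.0063,1]]'; python3 lg.py 7 5
```

```text
time_s: 6.5
tool_pos: [533.9, 55.7, 174.3]
ee_rot: [0.978, -0.208, -0.005, 0.001]
force: [-0.9, -1.1, 3.1]
gripper_width: 21.0
t 6.50 a 114.7 deg rad 64.0 ax 85.1  resist 3.02 radialF -0.91 axF -1.37 w 21.0 tilt [-0.009  0.001 -1.   ] Mom [-0.2   0.06 -0.02]
[3.0, -1.3, -6.2] [3.6, -1.6, -5.8] [4.1, -1.8, -5.4] [4.6, -2.0, -4.8] [5.1, -2.2, -4.3]
```

```bash
python3 -m pendant '[[0,-0.003,0,0.0024,-0.001,-0.005,1],[0,-0.003,0,0.0028,-0.0012,-0.0048,1],[0,-0.003,0,0.0032,-0.0014,-0.0045,1],[0,-0.003,0,0.0036,-0.0016,-0.0042,1]]'; python3 lg.py 6 5
```

```text
time_s: 6.9
tool_pos: [547.4, 49.3, 153.5]
ee_rot: [0.978, -0.208, 0.002, -0.0]
force: [0.9, -2.3, 3.0]
gripper_width: 20.8
t 6.90 a 137.7 deg rad 64.1 ax 84.7  resist 0.72 radialF -3.45 axF -1.74 w 20.8 tilt [ 0.004 -0.    -1.   ] Mom [-0.38  0.02  0.07]
[4.2, -1.8, -3.8] [4.5, -2.0, -3.4] [4.8, -2.1, -2.9] [5.0, -2.2, -2.4] [5.2, -2.3, -1.9]
```

```bash
python3 -m pendant '[[0,0.002,0,0.0039,-0.0018,-0.0036,1],[0,0.002,0,0.0042,-0.0019,-0.0033,1],[0,0.002,0,0.0045,-0.002,-0.003,1],[0,0.002,0,0.0047,-0.0021,-0.0026,1]]'; python3 lg.py 6 5
```

```text
time_s: 7.3
tool_pos: [566.8, 40.3, 140.3]
ee_rot: [0.978, -0.209, -0.001, 0.001]
force: [-0.3, -2.7, 5.7]
gripper_width: 20.6
t 7.30 a 160.2 deg rad 64.5 ax 84.1  resist 1.16 radialF -5.69 axF -2.55 w 20.6 tilt [-0.003 -0.001 -1.   ] Mom [-0.48  0.14  0.04]
[5.3, -2.3, -1.8] [5.4, -2.3, -1.2] [5.5, -2.4, -0.7] [5.5, -2.4, -0.1] [5.5, -2.4, 0.4]
```

```bash
python3 -m pendant '[[0,0,0,0.0048,-0.0021,-0.0018,1],[0,0,0,0.0049,-0.0022,-0.0014,1],[0,0,0,0.005,-0.0022,-0.0009,1],[0,0,0,0.005,-0.0022,-0.0005,1]]'; python3 lg.py 6 5
```

```text
time_s: 7.7
tool_pos: [588.6, 30.2, 136.2]
ee_rot: [0.978, -0.209, -0.001, 0.001]
force: [-3.3, -2.8, 8.7]
gripper_width: 20.9
t 7.70 a -178.0 deg rad 64.9 ax 83.5  resist 1.63 radialF -8.77 axF -3.90 w 20.9 tilt [-0.003 -0.002 -1.   ] Mom [-0.54  0.59  0.06]
[5.5, -2.4, 0.5] [5.4, -2.4, 1.0] [5.3, -2.3, 1.6] [5.2, -2.2, 2.1] [5.0, -2.2, 2.6]
```

```bash
python3 -m pendant '[[0,0,0,0.0048,-0.0026,0.001,1],[0,0,0,0.0048,-0.0026,0.0013,1],[0,0,0,0.0047,-0.0024,0.0017,1],[0,0,0,0.0046,-0.0023,0.0021,1]]'; python3 lg.py 6 5
```

```text
time_s: 8.1
tool_pos: [607.0, 21.4, 139.9]
ee_rot: [0.978, -0.208, -0.004, 0.0]
force: [-2.2, 1.2, -0.4]
gripper_width: 20.9
t 8.10 a -159.6 deg rad 65.1 ax 82.9  resist 2.48 radialF -0.48 axF 0.17 w 20.9 tilt [-0.009  0.002 -1.   ] Mom [ 0.24  0.37 -0.02]
[5.1, -2.2, 2.3] [4.8, -2.1, 2.8] [4.6, -2.0, 3.3] [4.3, -1.9, 3.8] [3.9, -1.7, 4.2]
```

```bash
python3 -m pendant '[[0,-0.002,0,0.0048,-0.0021,0.0024,1],[0,-0.002,0,0.0046,-0.002,0.0028,1],[0,-0.002,0,0.0044,-0.0019,0.0032,1],[0,-0.002,0,0.0041,-0.0018,0.0036,1]]'; python3 lg.py 7 5
```

```text
time_s: 8.5
tool_pos: [624.5, 13.3, 150.8]
ee_rot: [0.978, -0.208, -0.003, -0.001]
force: [-2.9, 1.4, -2.0]
gripper_width: 20.9
t 8.50 a -140.1 deg rad 65.4 ax 82.4  resist 3.79 radialF -0.52 axF 0.08 w 20.9 tilt [-0.005  0.002 -1.   ] Mom [ 0.21  0.69 -0.01]
[4.7, -2.0, 4.8] [4.2, -1.8, 5.3] [3.7, -1.6, 5.8] [3.1, -1.3, 6.1] [2.4, -1.1, 6.5]
```

```bash
python3 -m pendant '[[0,-0.001,0,0.0045,-0.0019,0.0044,1],[0,-0.001,0,0.0041,-0.0018,0.0049,1],[0,-0.001,0,0.0037,-0.0016,0.0053,1],[0,-0.001,0,0.0032,-0.0014,0.0056,1]]'; python3 lg.py 7 5
```

```text
time_s: 8.9
tool_pos: [639.2, 6.4, 170.3]
ee_rot: [0.978, -0.208, -0.004, -0.001]
force: [-4.8, 2.4, -4.9]
gripper_width: 20.6
t 8.90 a -117.8 deg rad 65.8 ax 81.9  resist 6.80 radialF -2.48 axF 0.29 w 20.6 tilt [-0.007  0.003 -1.   ] Mom [0.3 1.  0. ]
[2.7, -1.2, 6.4] [2.0, -0.9, 6.6] [1.4, -0.6, 6.8] [0.7, -0.3, 7.0] [0.0, -0.0, 7.0]
```

```bash
python3 -m pendant '[[0,-0.003,0,0.0023,-0.001,0.0064,1],[0,-0.003,0,0.0017,-0.0007,0.0066,1],[0,-0.003,0,0.001,-0.0004,0.0068,1],[0,-0.003,0,0.0004,-0.0002,0.007,1]]'; python3 lg.py 8 5
```

```text
time_s: 9.3
tool_pos: [646.2, 3.1, 197.3]
ee_rot: [0.978, -0.208, 0.003, -0.002]
force: [1.1, 0.8, -9.5]
gripper_width: 20.9
t 9.30 a -93.2 deg rad 66.0 ax 81.7  resist 9.47 radialF 1.25 axF 1.15 w 20.9 tilt [ 0.007  0.002 -1.   ] Mom [ 0.11 -0.11  0.02]
[-0.0, 0.0, 8.0] [-0.9, 0.4, 7.9] [-1.8, 0.8, 7.7] [-2.7, 1.2, 7.4] [-3.5, 1.5, 7.0]
```

```bash
python3 -m pendant '[[0,0.003,0,-0.0002,0.0001,0.0077,1],[0,0.003,0,-0.001,0.0004,0.0077,1],[0,0.003,0,-0.0018,0.0008,0.0075,1],[0,0.003,0,-0.0026,0.0011,0.0073,1]]'; python3 lg.py 8 5
```

```text
time_s: 9.7
tool_pos: [640.5, 5.7, 229.5]
ee_rot: [0.978, -0.208, -0.003, -0.001]
force: [3.0, 1.8, -13.8]
gripper_width: 20.8
t 9.70 a -64.5 deg rad 66.1 ax 81.8  resist 13.34 radialF -4.09 axF 2.87 w 20.8 tilt [-0.005  0.003 -1.   ] Mom [ 0.25 -0.29  0.01]
[-3.6, 1.5, 7.0] [-4.3, 1.9, 6.5] [-5.0, 2.2, 5.8] [-5.6, 2.5, 5.1] [-6.2, 2.7, 4.3]
```

```bash
python3 -m pendant '[[0,-0.002,0,-0.0033,0.0013,0.0062,1],[0,-0.002,0,-0.0039,0.0016,0.0058,1],[0,-0.002,0,-0.0045,0.0019,0.0054,1],[0,-0.002,0,-0.005,0.0022,0.0048,1]]'; python3 lg.py 8 5
```

```text
time_s: 10.1
tool_pos: [623.5, 13.7, 252.8]
ee_rot: [0.978, -0.208, 0.002, -0.002]
force: [6.8, 1.1, -16.1]
gripper_width: 20.9
t 10.10 a -38.2 deg rad 65.9 ax 82.3  resist 14.56 radialF -9.06 axF 3.74 w 20.9 tilt [ 0.005  0.003 -1.   ] Mom [ 0.13 -0.91  0.03]
[-6.0, 2.6, 4.6] [-6.5, 2.8, 3.7] [-6.9, 3.0, 2.8] [-7.1, 3.1, 1.9] [-7.3, 3.2, 0.9]
```

```bash
python3 -m pendant '[[0,0.003,0,-0.0056,0.0031,0.0029,1],[0,0.003,0,-0.0061,0.0033,0.0022,1],[0,0.003,0,-0.0066,0.0031,0.002,1],[0,0.003,0,-0.0069,0.003,0.0016,1]]'; python3 lg.py 8 5
```

```text
time_s: 10.5
tool_pos: [600.9, 24.2, 264.7]
ee_rot: [0.978, -0.209, 0.003, 0.0]
force: [12.4, 1.8, -16.8]
gripper_width: 21.0
t 10.50 a -14.0 deg rad 65.7 ax 83.0  resist 14.38 radialF -13.69 axF 6.64 w 21.0 tilt [ 0.005 -0.001 -1.   ] Mom [ 0.04 -1.8   0.06]
[-7.2, 3.1, 1.5] [-7.3, 3.2, 0.5] [-7.3, 3.2, -0.5] [-7.2, 3.1, -1.5] [-7.0, 3.0, -2.4]
```

```bash
python3 -m pendant '[[0,0.002,0,-0.0062,0.0042,-0.0012,1],[0,0.002,0,-0.0066,0.0038,-0.0016,1],[0,0.002,0,-0.0068,0.0034,-0.0016,1],[0,0.002,0,-0.0068,0.003,-0.0018,1]]'; python3 lg.py 8 5
```

```text
time_s: 10.9
tool_pos: [581.2, 33.4, 266.1]
ee_rot: [0.977, -0.211, 0.012, 0.003]
force: [16.2, -1.6, -15.8]
gripper_width: 20.5
t 10.90 a 5.1 deg rad 65.4 ax 83.5  resist 14.05 radialF -17.11 axF 4.99 w 20.5 tilt [ 0.023 -0.011 -1.   ] Mom [-0.19 -2.42  0.19]
[-7.2, 3.2, -1.2] [-7.1, 3.1, -2.2] [-6.8, 2.9, -3.1] [-6.4, 2.8, -4.0] [-5.9, 2.6, -4.8]
```

```bash
python3 -m pendant '[[0.01,0.02,0,-0.001,0.001,-0.003,1],[0,0,0,0,0,-0.002,1],[0,0,0,0,0,-0.001,1]]'; python3 lg.py -8 5
```

```text
time_s: 11.2
tool_pos: [580.9, 33.7, 265.9]
ee_rot: [0.977, -0.211, 0.006, 0.0]
force: [0.6, 0.3, -7.1]
gripper_width: 20.6
t 11.20 a 5.4 deg rad 65.2 ax 83.7  resist -0.24 radialF -7.14 axF 0.52 w 20.6 tilt [ 0.011 -0.003 -1.   ] Mom [0.02 0.08 0.13]
[7.3, -3.2, 0.3] [7.3, -3.2, -0.7] [7.2, -3.1, -1.7] [6.9, -3.0, -2.6] [6.6, -2.9, -3.5]
```

```bash
python3 -m pendant '[[0,0.002,0,0.0055,-0.0024,-0.0008,1],[0,0.002,0,0.0055,-0.0024,-0.0009,1],[0,0.002,0,0.0055,-0.0024,-0.0013,1],[0,0.002,0,0.0052,-0.0023,-0.0018,1]]'; python3 lg.py -6 5
```

```text
time_s: 11.6
tool_pos: [604.0, 22.9, 263.6]
ee_rot: [0.977, -0.211, 0.003, 0.002]
force: [-2.8, -2.2, -0.3]
gripper_width: 21.0
t 11.60 a -17.1 deg rad 65.5 ax 83.0  resist -1.56 radialF -0.81 axF -3.14 w 21.0 tilt [ 0.005 -0.005 -1.   ] Mom [-0.3   0.38  0.11]
[5.2, -2.3, -2.0] [5.0, -2.2, -2.5] [4.7, -2.1, -3.0] [4.5, -1.9, -3.5] [4.2, -1.8, -3.9]
```

```bash
python3 -m pendant '[[0,0,0,0.0046,-0.0022,-0.0016,1],[0,0,0,0.0044,-0.0021,-0.0021,1],[0,0,0,0.0041,-0.002,-0.0025,1],[0,0,0,0.0039,-0.0019,-0.003,1]]'; python3 lg.py -6 5
```

```text
time_s: 12.0
tool_pos: [623.1, 14.0, 253.0]
ee_rot: [0.977, -0.211, 0.003, 0.002]
force: [-1.2, 0.6, -0.3]
gripper_width: 20.9
t 12.00 a -37.8 deg rad 65.8 ax 82.4  resist -0.87 radialF -0.99 axF 0.05 w 20.9 tilt [ 0.004 -0.004 -1.   ] Mom [-0.11  0.38  0.08]
[4.2, -1.8, -3.9] [3.8, -1.7, -4.3] [3.5, -1.5, -4.7] [3.1, -1.3, -5.0] [2.6, -1.1, -5.3]
```

```bash
python3 -m pendant '[[0,0,0,0.0035,-0.0015,-0.0033,1],[0,0,0,0.0033,-0.0014,-0.0036,1],[0,0,0,0.003,-0.0013,-0.0039,1],[0,0,0,0.0027,-0.0012,-0.0042,1]]'; python3 lg.py -6 5
```

```text
time_s: 12.4
tool_pos: [636.7, 7.6, 237.0]
ee_rot: [0.977, -0.211, 0.003, 0.002]
force: [-2.0, -1.0, 1.0]
gripper_width: 20.7
t 12.40 a -57.0 deg rad 66.0 ax 82.0  resist -1.64 radialF -0.63 axF -1.69 w 20.7 tilt [ 0.004 -0.005 -1.   ] Mom [-0.25  0.64  0.14]
[2.8, -1.2, -5.2] [2.3, -1.0, -5.4] [1.9, -0.8, -5.6] [1.4, -0.6, -5.8] [0.9, -0.4, -5.9]
```

```bash
python3 -m pendant '[[0,0.001,0,0.0021,-0.0009,-0.0046,1],[0,0.001,0,0.0018,-0.0008,-0.0049,1],[0,0.001,0,0.0014,-0.0006,-0.0052,1],[0,0.001,0,0.001,-0.0004,-0.0054,1]]'; python3 lg.py -6 5
```

```text
time_s: 12.8
tool_pos: [644.6, 3.9, 216.7]
ee_rot: [0.977, -0.212, 0.002, 0.003]
force: [-1.5, -2.9, 2.9]
gripper_width: 20.4
t 12.80 a -76.2 deg rad 66.0 ax 81.8  resist -2.90 radialF 0.54 axF -3.29 w 20.4 tilt [ 0.003 -0.006 -1.   ] Mom [-0.55  0.35  0.2 ]
[1.1, -0.5, -5.9] [0.6, -0.2, -6.0] [0.1, -0.0, -6.0] [-0.5, 0.2, -6.0] [-1.0, 0.4, -5.9]
```

```bash
python3 -m pendant '[[0.001,0,0,0.0004,-0.0004,-0.0059,1],[0.001,0,0,0.0001,-0.0002,-0.0059,1],[0.001,0,0,-0.0002,-0.0001,-0.0059,1],[0.001,0,0,-0.0006,0.0001,-0.0058,1]]'; python3 lg.py -6 5
```

```text
time_s: 13.2
tool_pos: [645.9, 3.3, 193.1]
ee_rot: [0.977, -0.212, 0.004, 0.0]
force: [-1.5, -1.4, 6.5]
gripper_width: 20.6
t 13.20 a -96.9 deg rad 66.0 ax 81.7  resist -6.33 radialF -1.62 axF -1.93 w 20.6 tilt [ 0.007 -0.002 -1.   ] Mom [-0.29  0.37  0.15]
[-0.9, 0.4, -5.9] [-1.4, 0.6, -5.8] [-1.9, 0.8, -5.6] [-2.4, 1.0, -5.4] [-2.8, 1.2, -5.2]
```

```bash
python3 -m pendant '[[0,0.002,0,-0.0012,0.0005,-0.0068,1],[0,0.002,0,-0.0018,0.0008,-0.0067,1],[0,0.002,0,-0.0024,0.001,-0.0065,1],[0,0.002,0,-0.003,0.0013,-0.0062,1]]'; python3 lg.py -7 5
```

```text
time_s: 13.6
tool_pos: [638.1, 7.0, 168.0]
ee_rot: [0.977, -0.212, 0.002, 0.001]
force: [-2.5, -2.5, 11.0]
gripper_width: 21.1
t 13.60 a -120.1 deg rad 65.8 ax 82.0  resist -8.87 radialF -6.61 axF -3.30 w 21.1 tilt [ 0.003 -0.002 -1.   ] Mom [-0.43  0.54  0.12]
[-3.5, 1.5, -5.9] [-4.1, 1.8, -5.4] [-4.6, 2.0, -4.9] [-5.0, 2.2, -4.3] [-5.4, 2.4, -3.7]
```

```bash
python3 -m pendant '[[0,0,0,-0.0046,0.0016,-0.0052,1],[0,0,0,-0.005,0.0018,-0.0048,1],[0,0,0,-0.0055,0.0023,-0.0042,1],[0,0,0,-0.0058,0.0025,-0.0038,1]]'; python3 lg.py -8 5
```

```text
time_s: 14.0
tool_pos: [627.1, 12.1, 153.4]
ee_rot: [0.977, -0.212, 0.015, 0.0]
force: [13.8, -7.3, -1.4]
gripper_width: 20.8
t 14.00 a -136.8 deg rad 65.3 ax 82.3  resist -10.34 radialF 11.71 axF -1.24 w 20.8 tilt [ 0.029 -0.007 -1.   ] Mom [-1.32 -2.31  0.19]
[-5.6, 2.5, -5.1] [-6.2, 2.7, -4.3] [-6.6, 2.9, -3.5] [-6.9, 3.0, -2.5] [-7.2, 3.1, -1.6]
```

```bash
python3 -m pendant '[[0.002,0.01,0,-0.0056,0.0024,-0.0062,1],[0.002,0.01,0,-0.006,0.0026,-0.0054,1],[0.002,0.01,0,-0.0063,0.0027,-0.0046,1],[0.002,0.01,0,-0.0066,0.0029,-0.0036,1]]'; python3 lg.py -8 5
```

```text
time_s: 14.4
tool_pos: [611.7, 19.3, 142.1]
ee_rot: [0.977, -0.213, 0.008, 0.001]
force: [11.3, -7.8, -0.1]
gripper_width: 20.9
t 14.40 a -154.8 deg rad 65.1 ax 82.8  resist -12.15 radialF 5.78 axF -2.64 w 20.9 tilt [ 0.015 -0.005 -1.   ] Mom [-1.26 -1.78  0.27]
[-6.8, 3.0, -3.0] [-7.1, 3.1, -2.0] [-7.3, 3.2, -1.1] [-7.3, 3.2, -0.1] [-7.3, 3.2, 0.9]
```

```bash
python3 -m pendant '[[0.001,0.008,0,-0.0068,0.0028,-0.0034,1],[0.001,0.008,0,-0.0071,0.0028,-0.0025,1],[0.001,0.008,0,-0.0073,0.003,-0.0016,1],[0.001,0.008,0,-0.0073,0.003,-0.0008,1]]'; python3 lg.py -8 5
cat > an.py <<'E'
from h import *
import json
from scipy.optimize import least_squares
L=[json.loads(l) for l in open('log.jsonl')]
C=np.array([553.2,-45.5,201]);ey=np.array([.917,-.399,0])
P=np.array([l['P'] for l in L]);F=np.array([l['F'] for l in L])
u=(P-C)@ey; z=P[:,2]
# circle fit, R=65
k=slice(1,None)
cf=least_squares(lambda c:np.hypot(u[k]-c[0],z[k]-c[1])-c[2],[0,201,65]); print('circle u0,z0,R',cf.x.round(2),'rms',np.sqrt((cf.fun**2).mean()))
def ana(u0,z0,lab):
    a=np.arctan2(-(u-u0),z-z0); t=-np.cos(a)[:,None]*ey-np.sin(a)[:,None]*[0,0,1]
    G=-(F*t).sum(1); dr=np.array([0]+[1]*0+[0]*0) 
    da=np.diff(a,prepend=a[0]); da=(da+np.pi)%(2*np.pi)-np.pi; d=np.where(np.abs(da)>.1,np.sign(da),0); 
    for nm,m in(('all',d!=0),('fwd',d>0),('rev',d<0)):
        if m.sum()<4: continue
        M=np.c_[d,np.sin(a),np.cos(a)][m]
        x,*_=np.linalg.lstsq(M,G[m],rcond=None); res=G[m]-M@x
        ph=np.arctan2(x[2],x[1]) # G=A sin(a+ph)
        print(lab,nm,'Ff %.2f A %.2f down at %.1f deg rms %.2f n %d'%(x[0],np.hypot(x[1],x[2]),np.degrees(-ph),res.std(),m.sum()))
        if nm=='all': print(np.c_[np.degrees(a[m]),d[m],G[m],res].round(1).tolist())
ana(0,201,'nom'); ana(cf.x[0],cf.x[1],'circ')
E
python3 an.py
```

```text
time_s: 14.8
tool_pos: [593.5, 27.8, 136.7]
ee_rot: [0.977, -0.214, 0.005, 0.002]
force: [13.3, -4.7, -4.7]
gripper_width: 20.6
t 14.80 a -173.2 deg rad 64.8 ax 83.3  resist -13.45 radialF 6.30 axF 1.02 w 20.6 tilt [ 0.009 -0.005 -1.   ] Mom [-0.83 -2.03  0.25]
[-7.3, 3.2, -0.5] [-7.3, 3.2, 0.5] [-7.2, 3.1, 1.5] [-7.0, 3.0, 2.5] [-6.6, 2.9, 3.4] 
circle u0,z0,R [  1.03 201.3   65.01] rms 0.07696521864652481
nom all Ff 7.58 A 6.76 down at -113.0 deg rms 0.57 n 26
[[20.7, 1.0, 12.3, -0.2], [35.9, 1.0, 9.8, -1.3], [51.4, 1.0, 8.1, -1.3], [70.5, 1.0, 7.5, 0.3], [90.8, 1.0, 5.8, 1.0], [114.7, 1.0, 3.0, 0.4], [137.7, 1.0, 0.7, -0.5], [160.2, 1.0, 1.2, 0.3], [-178.0, 1.0, 1.6, 0.2], [-159.6, 1.0, 2.5, -0.2], [-140.1, 1.0, 3.8, -0.7], [-117.8, 1.0, 6.8, -0.2], [-93.2, 1.0, 9.5, -0.4], [-64.5, 1.0, 13.3, 0.7], [-38.2, 1.0, 14.6, 0.5], [-14.0, 1.0, 14.4, 0.1], [5.1, 1.0, 14.1, 0.5], [-17.1, -1.0, -1.6, -0.7], [-37.8, -1.0, -0.9, 0.2], [-57.0, -1.0, -1.6, 0.3], [-76.2, -1.0, -2.9, 0.6], [-96.9, -1.0, -6.3, -0.6], [-120.1, -1.0, -8.9, -0.5], [-136.8, -1.0, -10.3, -0.0], [-154.8, -1.0, -12.2, -0.
[... 280 characters left out ...]
, 1.0, 7.5, 0.4], [91.0, 1.0, 5.8, 1.0], [114.5, 1.0, 3.0, 0.4], [137.2, 1.0, 0.7, -0.5], [159.5, 1.0, 1.2, 0.3], [-178.9, 1.0, 1.8, 0.3], [-160.6, 1.0, 2.5, -0.2], [-141.0, 1.0, 3.8, -0.7], [-118.5, 1.0, 6.8, -0.1], [-93.5, 1.0, 9.5, -0.4], [-64.3, 1.0, 13.3, 0.7], [-37.7, 1.0, 14.5, 0.4], [-13.2, 1.0, 14.2, -0.0], [6.0, 1.0, 13.8, 0.3], [-16.3, -1.0, -1.6, -0.6], [-37.2, -1.0, -0.9, 0.2], [-56.7, -1.0, -1.6, 0.4], [-76.2, -1.0, -2.9, 0.7], [-97.3, -1.0, -6.3, -0.6], [-120.8, -1.0, -8.8, -0.3], [-137.6, -1.0, -10.5, -0.1], [-155.7, -1.0, -12.2, -0.1], [-174.1, -1.0, -13.6, -0.1]]
circ fwd Ff 7.56 A 6.67 down at -113.3 deg rms 0.59 n 17
circ rev Ff 7.90 A 6.91 down at -115.9 deg rms 0.38 n 9
```

```bash
sed -i 's/C=np.array(\[553.2,-45.5,201\]);$/C=np.array([554.1,-45.9,201.3]);/' lg.py; python3 -m pendant '[[0,0.004,0,0.004,-0.0017,0,1],[0,0,0,0.005,-0.0022,0.0012,1],[0,0,0,0.005,-0.0022,0.0016,1],[0,0,0,0.0048,-0.0021,0.002,1]]'; python3 lg.py 6 5
```

```text
time_s: 15.2
tool_pos: [609.5, 20.4, 140.9]
ee_rot: [0.977, -0.213, 0.0, 0.002]
force: [-6.8, -0.8, 6.1]
gripper_width: 20.9
t 15.20 a -158.0 deg rad 65.2 ax 82.9  resist 3.24 radialF -7.90 axF -3.42 w 20.9 tilt [-0.001 -0.004 -1.   ] Mom [-0.07  1.26  0.14]
[5.0, -2.2, 2.5] [4.8, -2.1, 3.0] [4.5, -2.0, 3.5] [4.2, -1.8, 3.9] [3.8, -1.7, 4.3]
```

```bash
python3 -m pendant '[[0,-0.001,0,0.0046,-0.0024,0.0029,1],[0,-0.001,0,0.0044,-0.0023,0.0033,1],[0,-0.001,0,0.0041,-0.0018,0.0035,1]]'; python3 lg.py 6 5
```

```text
time_s: 15.5
tool_pos: [619.9, 15.4, 147.0]
ee_rot: [0.977, -0.213, -0.003, 0.001]
force: [-2.9, 0.5, -1.6]
gripper_width: 20.6
t 15.50 a -146.5 deg rad 65.1 ax 82.5  resist 3.20 radialF -0.24 axF -0.73 w 20.6 tilt [-0.006 -0.001 -1.   ] Mom [-0.03  0.58  0.22]
[4.4, -1.9, 3.5] [4.1, -1.8, 4.0] [3.8, -1.6, 4.4] [3.4, -1.5, 4.7] [3.0, -1.3, 5.0]
```

```bash
python3 -m pendant '[[0,-0.001,0,0.0046,-0.002,0.004,1],[0,-0.001,0,0.0043,-0.0018,0.0044,1],[0,-0.001,0,0.004,-0.0017,0.0048,1]]'; python3 lg.py 7 5
```

```text
time_s: 15.8
tool_pos: [631.6, 10.0, 158.2]
ee_rot: [0.977, -0.212, -0.004, 0.001]
force: [-4.4, 1.2, -2.9]
gripper_width: 21.0
t 15.80 a -131.5 deg rad 65.1 ax 82.2  resist 5.20 radialF -1.44 axF -0.62 w 21.0 tilt [-0.009 -0.001 -1.   ] Mom [0.04 0.79 0.13]
[4.0, -1.7, 5.5] [3.4, -1.5, 5.9] [2.8, -1.2, 6.3] [2.2, -0.9, 6.6] [1.5, -0.7, 6.8]
```

```bash
python3 -m pendant '[[0,-0.003,0,0.0034,-0.0015,0.0052,1],[0,-0.002,0,0.003,-0.0013,0.0056,1],[0,-0.002,0,0.0025,-0.0011,0.0059,1]]'; python3 lg.py 7 5
```

```text
time_s: 16.1
tool_pos: [641.1, 5.5, 174.5]
ee_rot: [0.977, -0.213, -0.001, 0.001]
force: [-1.7, 0.5, -7.7]
gripper_width: 20.8
t 16.10 a -114.3 deg rad 65.0 ax 81.9  resist 7.77 radialF 1.58 axF -0.22 w 20.8 tilt [-0.003 -0.001 -1.   ] Mom [0.11 0.36 0.15]
[2.3, -1.0, 6.5] [1.7, -0.7, 6.8] [1.0, -0.4, 6.9] [0.3, -0.1, 7.0] [-0.4, 0.2, 7.0]
```

```bash
python3 an.py | grep -v '\[\['
```

```text
circle u0,z0,R [  1.03 201.29  65.02] rms 0.07480060481579946
nom all Ff 7.56 A 6.77 down at -112.7 deg rms 0.55 n 30
nom fwd Ff 7.52 A 6.78 down at -113.0 deg rms 0.60 n 21
nom rev Ff 7.84 A 6.88 down at -115.1 deg rms 0.41 n 9
circ all Ff 7.58 A 6.72 down at -113.0 deg rms 0.52 n 30
circ fwd Ff 7.55 A 6.68 down at -113.1 deg rms 0.57 n 21
circ rev Ff 7.90 A 6.91 down at -115.8 deg rms 0.38 n 9
```

Both directions of turning put heavy-side-down at about -113° to -115°. The handle is at -114.3° now, so I'll hold it there and check.

```bash
python3 -m pendant '[[0,0,0,0,0,0,1],[0,0,0,0,0,0,1],[0,0,0,0,0,0,1],[0,0,0,0,0,0,1],[0,0,0,0,0,0,1]]'; python3 lg.py 0 1; python3 lg.py 1 1
```

```text
time_s: 16.6
tool_pos: [641.8, 5.2, 176.2]
ee_rot: [0.977, -0.213, -0.0, 0.001]
force: [-2.4, -0.6, -3.8]
gripper_width: 20.8
t 16.60 a -112.7 deg rad 65.1 ax 81.9  resist 4.30 radialF -0.36 axF -1.52 w 20.8 tilt [-0.001 -0.001 -1.   ] Mom [-0.02  0.43  0.14]
[0.0, 0.0, 0.0] 
t 16.60 a -112.7 deg rad 65.1 ax 81.9  resist 4.30 radialF -0.36 axF -1.52 w 20.8 tilt [-0.001 -0.001 -1.   ] Mom [-0.02  0.43  0.14]
[0.3, -0.2, 0.9]
```

```bash
python3 - <<'E'
from bench import r
import cv2,numpy as np
a=r.get_image('top');b=r.get_image('side')
cv2.imwrite('pics/e.png',np.hstack([cv2.resize(x[:,:,::-1],(400,300)) for x in(a,b)]))
E
python3 -m pendant '[[0,0,0,0,0,0,1],[0,0,0,0,0,0,1]]'; python3 lg.py 0 1
```

```text
time_s: 16.9
tool_pos: [641.8, 5.2, 176.2]
ee_rot: [0.977, -0.213, -0.0, 0.001]
force: [-2.2, -0.0, -4.1]
gripper_width: 20.8
t 16.90 a -112.7 deg rad 65.1 ax 81.9  resist 4.58 radialF -0.23 axF -0.89 w 20.8 tilt [-0.001 -0.001 -1.   ] Mom [0.03 0.4  0.13]
[0.0, 0.0, 0.0]
```

View pics/e.png

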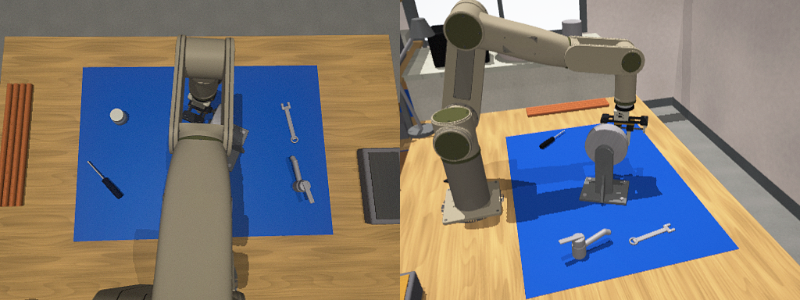

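The tap (302,185), wrench (290,122), jar (118,116) and driver (105,180) are all where they started in the left half of this picture. The gripper is still on the handle and the drum isn't moving, so I'm handing in.

```bash
python3 -c "
from bench import r
print(r.job_done())"
```

```text
the job is handed in; nothing more can be done
None
```

I gripped the crank handle and left the drum at about -112.7°, where my readings put the heavy side straight down. I handed in at 16.9 s with the gripper still holding the handle.

- **Feeling for the heavy side:** I turned the drum almost a full turn forward (from 14° round to 5°), then about 180° back, then about 60° forward again. I took 30 force readings while it was moving.
- **Fit:** The readings fit steady friction of 7.6 N plus a heavy-side pull of 6.7 N (0.5 N rms). That puts heavy side down at -113.0°. The forward readings alone give -113.1° and the backward ones alone -115.8°, so the two directions disagree by about 2.7°.
- **Geometry check:** The tool's path fits a 65.0 mm circle to within 0.1 mm, so the handle angle should be reliable.
- **Final state:** The drum was still over the last 0.3 s. The arm leaves about 4.5 N of push along the circle, below the roughly 7 N needed to move it. In the last pictures the tap, wrench, screwdriver and jar look untouched.
- **Side load:** The radial force on the handle rose to about 17 N at one point near the top of the forward turn. The highest total wrist force I read was about 23 N, well under the limit.

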